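# Check that a hand lever stops short of the bar

## Robot

A 6-joint arm with a two-finger parallel gripper is mounted at the origin on the work surface; the furniture and walls round the work are solid. World frame = base frame: x ahead of the robot, y to its left, z up, the work surface at z = 0. Lengths are in mm, angles in rad, forces in N, time in s.
With the tool pointing down it reaches from about 250 to 850 mm from the base axis. Payload 12.5 kg.
Tool frame: the origin (TCP) lies at the centre of the arm's flange, where the gripper is bolted on; the fingertips stand 186 mm ahead of it and the grasp point (between the pads) lies 167 mm ahead of it; z points along the fingers, y is the line along which they close (so a half turn about z gives the same grasp; the last joint's range is limited). The gripper opens to 93 mm and grips with 3 to 60 N. Pads are 15 mm wide; open, the fingers measure 128 mm over their backs; the gripper's body (75 mm by 188 mm) begins 65 mm behind the grasp point.
Start: joints at [-1.313, 0.351, 1.652, -0, 1.139, -0.085], TCP at [184.888, -517.979, 404.733] pointing down, gripper open.
Joint ranges: [-2.75, 2.75], [-0.79, 2.1], [0.01, 2.65], [-1.57, 4.71], [0.07, 3.14], [-2.87, 2.87]. Speed limits (rad/s): [2.22, 2.22, 2.79, 3.14, 3.14, 3.14].

## Interface

Orientations are given as [roll, pitch, yaw] about the fixed x, y, z axes, in that order (R = Rz(yaw) Ry(pitch) Rx(roll)).
In Python, from workcell import manip gives the robot as it stands.
- The arm moves only by the tool play_rows, never from a script. Its argument "steps" is a list that holds one entry, the list of rows, each a list of 5 numbers: the opening in per cent of the stroke, from 0 (shut) to 100 (fully open), then the shift along the world's x, y, z in m, then the turn about the world's z in degrees. A call has 1 to 10 rows; each row is the pose to reach, as a shift and turn from the pose commanded when the call began; what a row does not reach only later rows make up. A row lasts 1/10 s, in which the tool goes at most 50 mm and 8.59 degrees, less where a joint would pass 70% of its speed; a pose out of reach is approached as far as the arm can. A call with a gripper value outside its range is refused whole. The fingers move at their own pace and stop on an object; "grip_force" is the grip in N (left out, the last holds). Time passes only in rows, so rows that repeat a pose let the fingers close. It gives the time, the measured TCP pose, the force, the opening and the grip force at its end, in the units of the state.
- manip.sense(): the state, without advancing time (a new reading comes with each control period).
- manip.camera(name): name is "side" or "top"; returns the picture (400x640x3 uint8, blue, green, red); there is no depth.
- manip.camera_model(name): a dict with "fovy" (degrees; the focal length in pixels is half the picture's height over the tangent of half this angle, whatever the lens; pixels are square), "cx", "cy" (the principal point, pixels), "R" (3x3) and "t" (3): a world point X has camera coordinates R X + t. Camera axes: x right, y down, z forward; pixel columns grow to the right and rows downward; lengths in mm; the calibration is good to about 2 mm. A picture is of the moment at which its call begins. camera_model takes no time and is no camera call.
- manip.job_done(): hands the job in; it is judged then, once.
Trained networks look in the newest picture that a camera, given by its name, has taken for a name from the list of things; names that differ only in an ending like _2 or _b are one class to them, and where a whole thing is asked for, a point or a joint stands for the part that bears it (a point fixed in the world has none). Each returns a list of dicts, best first, with "confidence" (0 to 1); they miss things now and then, are a little off and sometimes report something else, mostly with a low value. They report only what shows in the picture. A call takes as long as a camera call.
- manip.spot_in(camera, target): "uv" ([column, row] in pixels, amid what is visible of it).
- manip.outline_of(camera, target): "mask" (400x640 bool, what is visible of it) and "uv" ([column, row] in pixels, amid what is visible of it).
- manip.landmark_of(camera, target): "uv" ([column, row] in pixels: a listed point, or the origin of a listed thing).
The state is a dict: "t": time; "joint_pos": joint angles; "joint_velocities": joint speeds; "joint_efforts": joint torques, N m; "position": TCP position; "tcp_rot": TCP orientation; "force": force on the tool from outside, world axes, zero at the start; "ft_torque": the same for the moment, N m; "gripper_width": opening from 0.0 (shut) to 1.0 (fully open); "finger_force": force on a finger pad.
Only numpy, scipy, OpenCV 4.12 (cv2) and the standard library are available. Lean on these libraries where they do the work, as an engineer would, in place of code of your own. Each camera call takes 0.05 s, during which the arm holds its last target. There are 200 camera calls.

## Task

Of the two handlebar stubs on stands, check the brake with the longer hand lever: with the outside of your fingers press that lever in towards the bar until it comes up against its stop, let it come right back out, then press it in to its stop again and finish while still holding it pressed there, so that the gap to the bar can be measured. Press firmly but do not force it, touch neither the bar nor the back of the lever and do not pinch anything, and leave the shorter lever and the things lying around alone.

Things in the scene. Friction and masses are not known exactly. Their poses are not given: they have to be found in the camera images.
- long_stand: Heavy stand, fixed to the bench, carrying a stub of handlebar with the LONG hand lever. Origin: centre of the underside of its 90 x 110 x 12 mm base. Its x axis is level and is the direction in which the lever is pressed (from the lever towards the bar); y runs along the bar, from the lever's free end towards its pivot; z up.
- long_bar: The handlebar of the long lever's stand with its post, rubber grip and lever perch, all fixed to the stand; same origin and axes as the stand. The bar lies level along y, its axis 115 mm above the bench and straight above the origin, from y = -100 to +95 mm; the grip is 31 to 34 mm thick. The perch with the lever's pivot is at y = +60 mm, x = -42 mm. Nothing of it is higher than 135 mm. To be left untouched.
- long_blade: Aluminium blade of the long lever, 8 mm thick, 14 mm tall (z 108 to 122 mm above the bench), ending in a 17 mm ball 125 mm from the pivot. Origin on the pivot axis; its -y axis runs along the blade to the ball; its -x face is the outer face, the one to press; its x axis turns with the lever.
- long_inner: Black strip along the inner face (+x side, facing the bar) of the long lever's blade; same origin and axes as the blade. Touched only if a finger gets behind the lever to pinch it.
- long_press (a point): Point on the outer face of the long lever's blade, 100 mm from the pivot and 115 mm above the bench: a good place to press. Moves with the lever. Tall fixed things to keep the hand clear of: a tower of circuit boards (x over 0.57 m, y -0.03 to 0.19 m, 0.48 m high) and an inspection microscope (x 0.28 to 0.42 m, y over 0.30 m, 0.31 m high).
- long_tip (a point): Centre of the ball at the free end of the long lever.
- long_lever (a joint): Angle of the long lever (rad): 0 = fully out, where its spring returns it; grows as it is pressed towards the bar; 0.26 = hard against its own stop, with the blade almost parallel to the bar and some 20 mm still free between blade and grip. At the press point the travel is 26 mm and the spring takes about 2 N at the start and 5 N at the stop.
- short_stand: A second, equal stand of the same size and axes, with the SHORT lever; the two stand either side of the board vice, either way round.
- short_tip (a point): Centre of the ball at the free end of the short lever, 75 mm from its pivot.
- short_lever (a joint): Angle of the short lever (rad), 0 = fully out. Not to be pressed.
- paste_jar: Loose bystander: white flux jar with a red lid, 48 mm across, 44 mm high. Origin: centre of its underside.
- solder_spool: Loose bystander: blue-flanged spool of solder wire, 54 mm across, 35 mm high. Origin: centre of its underside.
- tape_roll: Loose bystander: amber roll of tape lying flat, 61 mm across, 19 mm high. Origin: centre of its underside.
- white_adapter: Loose bystander: white plug adapter, 50 x 85 x 23 mm. Origin: centre of its underside.

How it is judged:
By the outcome, as a careful person would: the job done as asked, in the order asked, and still so for the second after the job is handed in, while the arm keeps its last pose, push and grip.
It also fails if it takes over 42 s, if anything falls off the work surface, if the arm or the gripper's body presses on something with over 40 N, if the wrist force passes 120 N, or if a joint passes its speed limit or range.

## Working session

There is one attempt and no reset: what is moved stays moved. The work goes in short steps, Python scripts to look and compute and a tool call to move; the robot and the scene stay as the last step left them, time stands still between calls to the robot, and variables do not carry over. Pictures are saved under pics/ and viewed, at most 10 in all, crops included, and the job is handed in when it is done.

Besides the shell and the picture viewer there is one more tool, called after ">>>" as name(argument=value, ...), one argument or row to a line, values as JSON. play_rows: Moves the arm, as the interface text tells. Its arguments: {"type":"object","properties":{"steps":{"type":"array"},"grip_force":{"type":"number"}},"required":["steps"]}

```bash
mkdir -p pics; cat > h.py <<'E'
import numpy as np,cv2
from workcell import manip
def ray(c,uv):
    m=manip.camera_model(c);R=np.array(m["R"]);t=np.array(m["t"])
    f=200/np.tan(np.radians(m["fovy"])/2)
    d=R.T@np.array([(uv[0]-m["cx"])/f,(uv[1]-m["cy"])/f,1]);return -R.T@t,d/np.linalg.norm(d)
def atz(c,uv,z):
    o,d=ray(c,uv);return o+d*(z-o[2])/d[2]
def tri(a,b):
    A=np.zeros((3,3));B=np.zeros(3)
    for c,uv in (("top",a),("side",b)):
        o,d=ray(c,uv);P=np.eye(3)-np.outer(d,d);A+=P;B+=P@o
    return np.linalg.solve(A,B)
E
python3 - <<'E'
from h import *
np.set_printoptions(precision=1,suppress=True)
for c in("top","side"):
    cv2.imwrite(f"pics/{c}1.png",manip.camera(c)); print(c,ray(c,(320,200)))
Z={"long_tip":115,"long_press":115,"long_blade":115,"long_stand":0,"short_tip":115,"short_stand":0,"paste_jar":0,"solder_spool":0,"tape_roll":0,"white_adapter":0}
for n,z in Z.items():
    for c in("top","side"):
        for r in manip.landmark_of(c,n)[:2]: print(n,c,np.array(r["uv"]),round(r["confidence"],2),atz(c,r["uv"],z))
print(manip.sense())
E
```

```text
top (array([ 441.9,   35.5, 1195.4]), array([ 0.1, -0. , -1. ]))
side (array([ 755.7, -443.8, 1033.9]), array([-0.2,  0.5, -0.9]))
long_tip top [396.7 230.5] 0.43 [ 455.7 -183.8  115. ]
long_tip top [393.  230.7] 0.33 [ 455.5 -173.8  115. ]
long_tip side [222.4 287.1] 0.85 [ 447.1 -194.1  115. ]
long_tip side [235.9 233.8] 0.22 [423.3 -82.8 115. ]
long_press top [391.3 231.9] 0.47 [ 452.3 -169.   115. ]
long_press top [259.  219.4] 0.22 [496.3 189.3 115. ]
long_press side [233.  272.9] 0.81 [ 453.7 -161.   115. ]
long_blade top [358.  213.6] 0.64 [504.5 -80.6 115. ]
long_blade side [275.6 249.5] 0.59 [511.7 -87.5 115. ]
long_stand top [377.1 205.2] 0.74 [ 535.  -151.6    0. ]
long_stand top [341.6 252.9] 0.74 [395.2 -39.5   0. ]
long_stand side [278.5 303.6] 0.83 [ 535.3 -155.6    0. ]
short_tip top [392.7 230.2] 0.69 [ 456.8 -173.   115. ]
short_tip top [261.  237.7] 0.57 [446.6 184.5 115. ]
short_tip side [295.  137.5] 0.66 [445.9 179.9 115. ]
short_stand top [258.9 214.8] 0.95 [515.9 205.8   0. ]
short_stand top [399.5 261.9] 0.57 [ 363.8 -211.     0. ]
short_stand side [325.6 162
[... 300 characters left out ...]
 -33.5   0. ]
solder_spool side [277.2 246.5] 0.17 [481.7 -34.9   0. ]
tape_roll top [262.7 262.1] 0.58 [374.6 196.4   0. ]
tape_roll side [270.9 150.1] 0.77 [365.4 201.8   0. ]
white_adapter top [380.4 138.5] 0.67 [ 740.2 -170.7    0. ]
white_adapter top [391.4 230.7] 0.24 [ 457.  -191.2    0. ]
{'t': 1.1, 'joint_pos': array([-1.3,  0.4,  1.7, -0. ,  1.1, -0.1]), 'joint_velocities': array([-0.,  0., -0., -0., -0.,  0.]), 'joint_efforts': array([ -0. , -49.7, -28.5,   0.1,   0. ,   0. ]), 'position': array([ 184.9, -518. ,  404.8]), 'tcp_rot': array([3.1, 0. , 0.3]), 'force': array([-0. ,  0.6, -0.1]), 'ft_torque': array([0., 0., 0.]), 'finger_force': 0.0, 'gripper_width': 1.001682311479931}
```

View pics/top1.png

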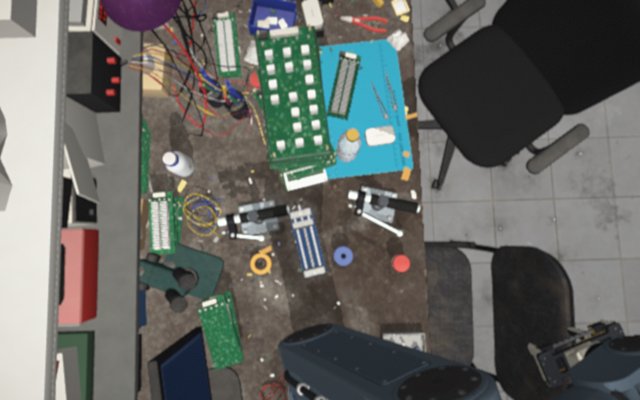

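View pics/side1.png

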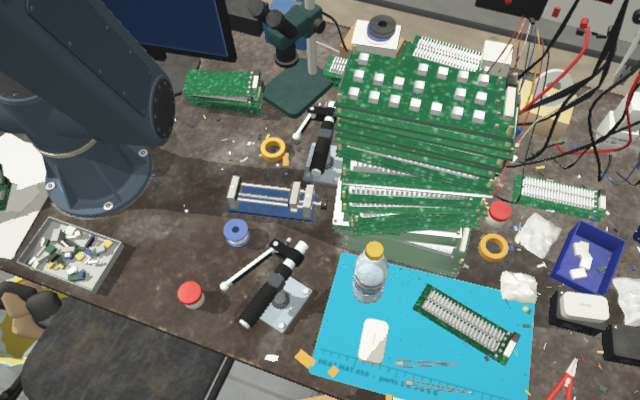

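The top view shows the long lever at about (358,210)→(402,234) and the short one at about (225,232)→(263,238). In the side view the long lever runs (275,248)→(223,287). I'll zoom in on the long one.

```bash
python3 - <<'E'
from h import *
a=cv2.imread("pics/top1.png")[180:250,330:430];b=cv2.imread("pics/side1.png")[225:345,200:330]
a=cv2.resize(a,(700,490),interpolation=cv2.INTER_CUBIC);b=cv2.resize(b,(650,600),interpolation=cv2.INTER_CUBIC)
cv2.imwrite("pics/ta.png",a);cv2.imwrite("pics/sa.png",b)
E
```

```text
(no output)
```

View pics/ta.png

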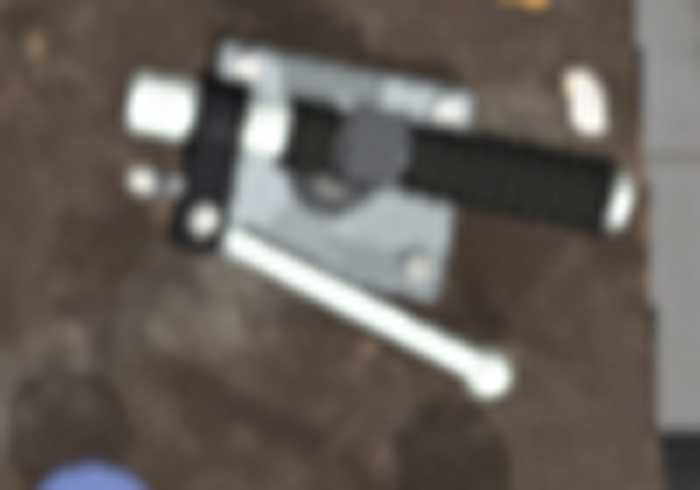

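View pics/sa.png

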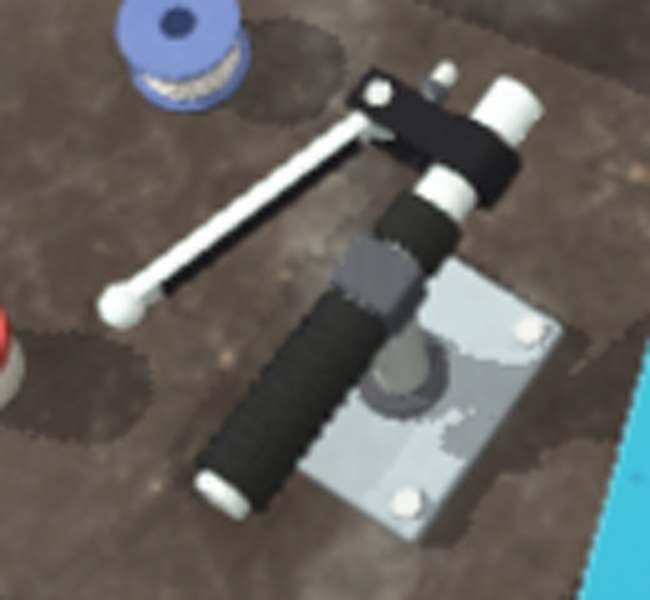

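The top crop shows the ball at about (400,233.9), the pivot at (359.1,211.7) and the bar ends at (349.3,194.6) and (418.3,208.3). The side crop shows the ball at (224.4,286), the pivot at (275.6,243.4) and the grip end at (244.4,324).

```bash
python3 - <<'E'
from h import *
np.set_printoptions(precision=1,suppress=True)
tip=tri((400,233.9),(224.4,286));piv=tri((359.1,211.7),(275.6,243.4));e1=tri((418.3,208.3),(244.4,324));e2=tri((349.3,194.6),(305,244))
print(tip,piv,np.linalg.norm((tip-piv)[:2]),e1,e2,np.linalg.norm(e2-e1))
for c,uv in(("top",(400,233.9)),("side",(224.4,286)),):print(atz(c,uv,115))
for c,uv in(("top",(359.1,211.7)),("side",(275.6,243.4)),):print(atz(c,uv,128))
y=(e2-e1)[:2];print("bar dir",np.degrees(np.arctan2(y[1],y[0])))
y=(piv-tip)[:2];print("lever dir",np.degrees(np.arctan2(y[1],y[0])))
print(manip.sense()["tcp_rot"])
for n,z in(("paste_jar",44),("solder_spool",35)):
    for c in("top","side"):print(n,c,atz(c,manip.spot_in(c,n)[0]["uv"],z))
E
```

```text
[ 447.8 -191.5  114. ] [509.6 -81.6 129.5] 126.05552939574794 [ 515.2 -245.2  114.7] [559.5 -57.5 113.9] 192.84700023962196
[ 446.3 -192.4  115. ]
[ 449.7 -190.8  115. ]
[508.8 -82.4 128. ]
[510.1 -80.5 128. ]
bar dir 76.70882621980954
lever dir 60.63249214136945
[3.1 0.  0.3]
paste_jar top [ 365.  -208.2   44. ]
paste_jar side [ 373.7 -213.2   44. ]
solder_spool top [ 482.1 -148.1   35. ]
solder_spool side [391.5 -46.2  35. ]
```

>>> play_rows(
  steps=[
    [[0,0.02,0.035,0,5],[0,0.044,0.075,0,10],[0,0.068,0.115,0,16],[0,0.092,0.156,0,22],[0,0.117,0.198,0,28],[0,0.142,0.24,0,34],[0,0.167,0.283,0,40],[0,0.192,0.325,0,46],[0,0.21,0.355,0,51],[0,0.22,0.373,0,51]],
  ],
  grip_force=20,
)

```text
t: 2.3
position: [405.8, -142.8, 404.9]
tcp_rot: [3.141, -0.0, 1.238]
force: [0.3, -0.4, -0.4]
gripper_width: 0.191
finger_force: 0.0
```

>>> play_rows(
  steps=[
    [[0,0,0,-0.03,-3],[0,0,0,-0.06,-3],[0,0,0,-0.09,-3],[0,0,-0.002,-0.119,-3],[0,0,-0.002,-0.119,-3],[0,0,-0.002,-0.119,-3]],
  ],
)

```text
t: 2.9
position: [405.1, -147.1, 286.3]
tcp_rot: [-3.141, -0.0, 1.18]
force: [1.1, 0.7, 0.6]
gripper_width: 0.005
finger_force: 0.0
```

```bash
python3 - <<'E'
from h import *
a=manip.camera("top")[170:250,320:420];b=manip.camera("side")[215:335,190:320]
a=cv2.resize(a,(500,400),interpolation=cv2.INTER_CUBIC);b=cv2.resize(b,(433,400),interpolation=cv2.INTER_CUBIC)[:,:300]
cv2.imwrite("pics/p2.png",np.hstack([a,b]));s=manip.sense();print(s["position"],s["tcp_rot"],s["force"],s["gripper_width"])
E
```

```text
[ 405.32050266 -147.14857486  287.10176667] [3.13951705e+00 1.13062610e-04 1.18054415e+00] [ 0.01742626 -0.05927476 -0.53701487] 0.0038590755711572946
```

View pics/p2.png

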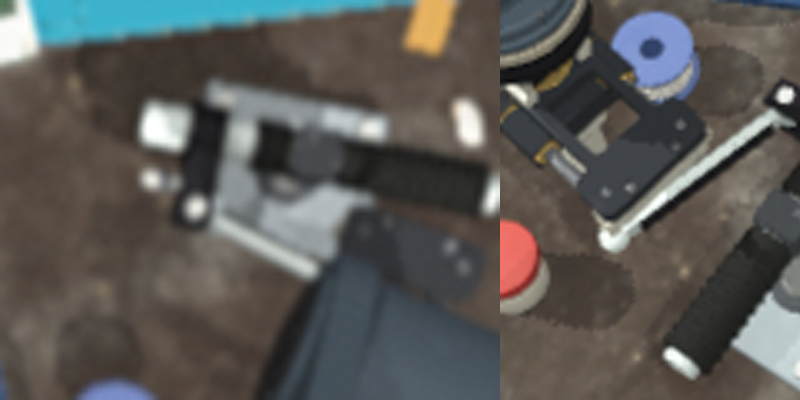

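The gripper hangs outside the lever, in side pixels about (215–230,260–290), and clear of the bar. Next I advance gently.

>>> play_rows(
  steps=[
    [[0,0.008,-0.003,0,0],[0,0.016,-0.006,0,0],[0,0.023,-0.009,0,0],[0,0.028,-0.011,0,0],[0,0.031,-0.012,0,0],[0,0.034,-0.013,0,0],[0,0.034,-0.013,0,0]],
  ],
)

```text
t: 3.7
position: [439.1, -160.0, 285.7]
tcp_rot: [-3.142, -0.0, 1.181]
force: [-0.0, -0.7, -0.2]
gripper_width: 0.007
finger_force: 0.0
```

>>> play_rows(
  steps=[
    [[0,0.003,-0.001,0,0],[0,0.006,-0.003,0,0],[0,0.009,-0.004,0,0],[0,0.009,-0.004,0,0]],
  ],
)

```text
t: 4.1
position: [448.0, -164.1, 285.6]
tcp_rot: [-3.141, 0.0, 1.181]
force: [-2.4, -0.1, -0.1]
gripper_width: 0.007
finger_force: 1.2
```

>>> play_rows(
  steps=[
    [[0,0.002,-0.001,0,0],[0,0.004,-0.002,0,0],[0,0.006,-0.003,0,0],[0,0.008,-0.004,0,0],[0,0.008,-0.004,0,0]],
  ],
)

```text
t: 4.6
position: [456.0, -168.0, 285.6]
tcp_rot: [-3.141, -0.0, 1.181]
force: [-5.5, 0.0, -1.1]
gripper_width: 0.006
finger_force: 1.9
```

>>> play_rows(
  steps=[
    [[0,0.002,-0.001,0,0],[0,0.004,-0.002,0,0],[0,0.006,-0.003,0,0],[0,0.006,-0.003,0,0],[0,0.006,-0.003,0,0]],
  ],
)

```text
t: 5.1
position: [462.0, -170.8, 285.6]
tcp_rot: [-3.141, -0.0, 1.181]
force: [-3.2, 4.1, -0.6]
gripper_width: 0.005
finger_force: 2.3
```

>>> play_rows(
  steps=[
    [[0,0.001,0,0,0],[0,0.002,-0.001,0,0],[0,0.002,-0.001,0,0]],
  ],
)

```text
t: 5.4
position: [464.0, -171.8, 285.6]
tcp_rot: [-3.141, -0.0, 1.181]
force: [-4.1, 3.5, -0.3]
gripper_width: 0.005
finger_force: 2.4
```

>>> play_rows(
  steps=[
    [[0,0.001,0,0,0],[0,0.001,0,0,0],[0,0.001,0,0,0]],
  ],
)

```text
t: 5.7
position: [464.9, -171.9, 285.6]
tcp_rot: [-3.141, -0.0, 1.181]
force: [-4.3, 2.7, -1.4]
gripper_width: 0.006
finger_force: 2.5
```

>>> play_rows(
  steps=[
    [[0,0.001,-0.0005,0,0],[0,0.001,-0.0005,0,0],[0,0.001,-0.0005,0,0]],
  ],
)

```text
t: 6.0
position: [465.9, -172.4, 285.6]
tcp_rot: [-3.141, -0.0, 1.181]
force: [-4.3, 2.9, -0.6]
gripper_width: 0.008
finger_force: 2.6
```

>>> play_rows(
  steps=[
    [[0,0.001,-0.0005,0,0],[0,0.001,-0.0005,0,0],[0,0.001,-0.0005,0,0]],
  ],
)

```text
t: 6.3
position: [466.6, -172.7, 285.6]
tcp_rot: [-3.14, -0.0, 1.181]
force: [-6.1, 5.0, 1.3]
gripper_width: 0.002
finger_force: 3.8
```

>>> play_rows(
  steps=[
    [[0,0.001,-0.0005,0,0],[0,0.001,-0.0005,0,0],[0,0.001,-0.0005,0,0]],
  ],
)

```text
t: 6.6
position: [467.2, -172.9, 285.4]
tcp_rot: [-3.138, -0.001, 1.181]
force: [-10.3, 7.2, 4.2]
gripper_width: 0.005
finger_force: 6.0
```

The force rise and the position lag show the lever is at its stop, at about 12 N. I'll check the lever visually.

```bash
python3 - <<'E'
from h import *
b=manip.camera("side")[225:345,200:330]
cv2.imwrite("pics/p3.png",cv2.resize(b,(650,600),interpolation=cv2.INTER_CUBIC))
s=manip.sense();print(s["position"],s["force"],s["finger_force"])
E
```

```text
[ 467.21504964 -172.90468063  285.43348086] [-10.22985825   6.73066853   4.34952184] 5.95517422829289
```

View pics/p3.png

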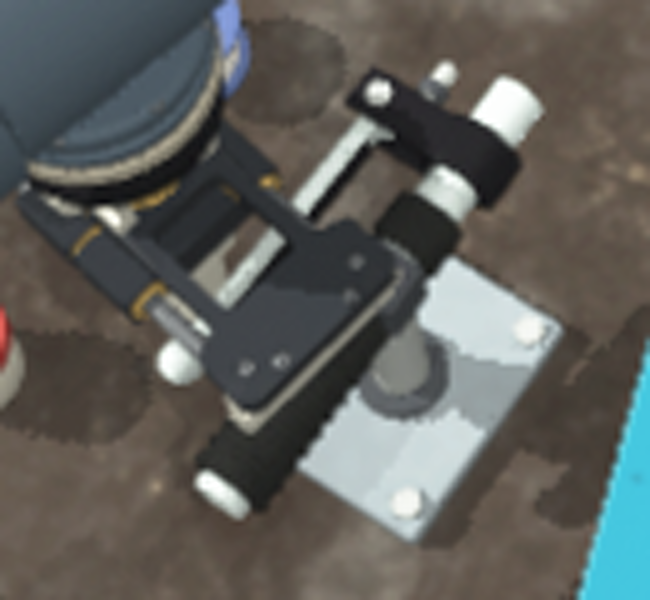

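In the crop the blade is parallel to the bar, with the ball at (180,362), so the lever is at its stop with a gap remaining. Next I let it fully out.

>>> play_rows(
  steps=[
    [[0,-0.004,0.002,0,0],[0,-0.01,0.004,0,0],[0,-0.016,0.007,0,0],[0,-0.022,0.01,0,0],[0,-0.028,0.012,0,0],[0,-0.034,0.015,0,0],[0,-0.038,0.017,0,0],[0,-0.038,0.017,0,0],[0,-0.038,0.017,0,0],[0,-0.038,0.017,0,0]],
  ],
)

```text
t: 7.65
position: [430.1, -156.6, 285.8]
tcp_rot: [3.141, 0.0, 1.181]
force: [-0.3, 0.9, -0.1]
gripper_width: 0.001
finger_force: 0.0
```

```bash
python3 - <<'E'
from h import *
b=manip.camera("side")[225:345,200:330]
cv2.imwrite("pics/p4.png",cv2.resize(b,(650,600),interpolation=cv2.INTER_CUBIC))
s=manip.sense();print(s["position"],s["force"],s["finger_force"])
E
```

```text
[ 430.09380333 -156.58137114  285.76683185] [-0.35032836  0.31707478 -0.13966086] 0.0
```

View pics/p4.png

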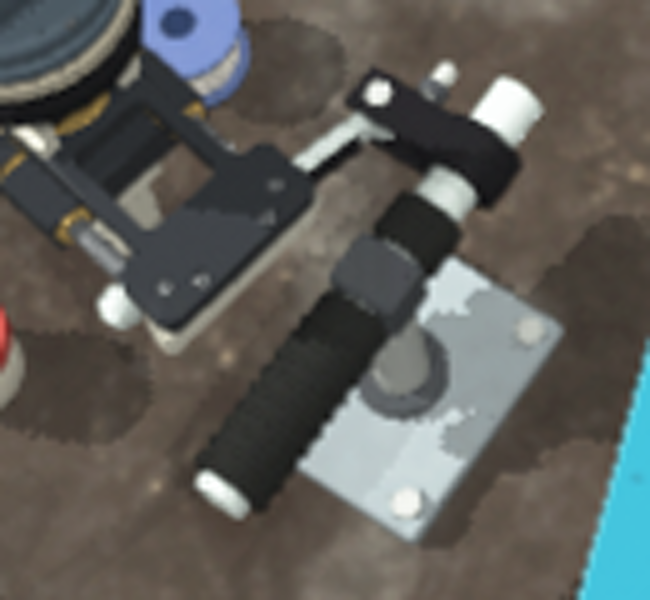

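The ball is back at (120,305), its starting place, and there is no force on the finger, so the lever is fully out. Now the second press.

>>> play_rows(
  steps=[
    [[0,0.005,-0.002,0,0],[0,0.009,-0.004,0,0],[0,0.013,-0.006,0,0],[0,0.018,-0.008,0,0],[0,0.023,-0.01,0,0],[0,0.028,-0.0125,0,0],[0,0.032,-0.0145,0,0],[0,0.035,-0.0155,0,0],[0,0.0365,-0.0163,0,0],[0,0.0375,-0.0168,0,0]],
  ],
)

```text
t: 8.7
position: [467.1, -172.7, 285.3]
tcp_rot: [-3.138, -0.001, 1.181]
force: [-9.2, 7.9, 4.6]
gripper_width: 0.005
finger_force: 5.4
```

>>> play_rows(
  steps=[
    [[0,0.0005,-0.0002,0,0],[0,0.0005,-0.0002,0,0],[0,0.0005,-0.0002,0,0],[0,0.0005,-0.0002,0,0],[0,0.0005,-0.0002,0,0]],
  ],
)

```text
t: 9.2
position: [467.3, -172.8, 285.3]
tcp_rot: [-3.137, -0.001, 1.181]
force: [-9.5, 7.8, 4.4]
gripper_width: 0.003
finger_force: 5.4
```

The lever is at its stop again, steady at about 12 N.

```bash
python3 -c "
from workcell import manip
print(manip.job_done())"
```

```text
the job is handed in; nothing more can be done
None
```

I pressed the long lever to its stop, let it fully out, pressed it to the stop again, and handed the job in while holding it there at about 12 N; the camera confirmed the first press and the release, the second was judged by force and position only.

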